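# Uncap the buffer bottle under the probe arm

## Robot

A 6-joint arm with a two-finger parallel gripper is mounted at the origin on the work surface. World frame = base frame: x ahead of the robot, y to its left, z up, the work surface at z = 0. Lengths are in m, angles in rad, forces in N, time in s.
With the tool pointing down it reaches from about 0.3 to 0.875 m from the base axis. Payload 4.2 kg.
Tool frame: the origin (TCP) lies on the centre line of the jaws, within the pads' length; the fingertips stand 17 mm ahead of it and the grasp point (between the pads) lies 2 mm behind it (tcp_to_tips is the z of the fingertips in the tool frame, in m); z points along the fingers, y is the direction in which the jaws open and shut (so a half turn about z gives the same grasp; the last joint's range is limited). The gripper opens to 85 mm and grips with 20 to 120 N. Pads are 22 mm wide; open, the fingers measure 114 mm over their backs; the gripper's body (76 mm by 85 mm) begins 54 mm behind the grasp point. The pads swing forward as they close: fully open they stand 13 mm farther back than shut.
Start: joints at [1.128, 0.32, 1.565, -0, 1.257, -0.02], TCP at [0.236, 0.524, 0.248] pointing down, gripper open.
Joint ranges: [-3.11, 3.11], [-0.84, 2.01], [0.21, 2.61], [-1.34, 4.49], [0.05, 2.63], [-2.56, 2.56]. Speed limits (rad/s): [2.57, 2.57, 3.14, 3.14, 3.14, 3.14].

## Interface

Orientations are given as [roll, pitch, yaw] about the fixed x, y, z axes, in that order (R = Rz(yaw) Ry(pitch) Rx(roll)).
In Python, from station import * gives the robot as it stands.
- The arm moves only by the tool drive_tool, never from a script. Its argument "plan" is a list that holds one entry, the list of rows, each a list of 7 numbers: the turn, a rotation vector about the tool's x, y, z in degrees, then the shift along the tool's x, y, z in cm, then the closure in counts, from 0 (fully open) to 255 (shut). A call has 1 to 8 rows; each row shifts and turns the commanded pose from where the row before left it, along the tool's axes as they then stand; what a row does not reach is not made up. A row lasts 1/10 s, in which the tool goes at most 50 mm and 8.59 degrees, less where a joint would pass 70% of its speed; a pose out of reach is approached as far as the arm can. A call with a gripper value outside its range is refused whole. The fingers move at their own pace and stop on an object; "squeeze" is the grip in N (left out, the last holds). Time passes only in rows, so rows that do not move let the fingers close. It gives the time, the measured TCP pose, the force and the opening at its end, in the units of the state.
- get_obs(): the state, without advancing time (a new reading comes with each control period).
- snapshot(name): name is "scene" or "side" or "wrist"; returns a dict with "image" (384x512x3 uint8, red, green, blue), "camera_matrix" (3x3 intrinsics, pixels), "D" ([k1, k2, p1, p2, k3] as OpenCV has them; the pictures are not rectified), "cam_to_world" (4x4, takes a point from camera to world coordinates); the wrist camera has in their place "hand_eye" (4x4, takes a point from camera to tool coordinates, whose origin is the TCP and whose axes are the flange's). Camera axes: x right, y down, z forward; pixel columns grow to the right and rows downward; lengths in m; the calibration is good to about 2 mm. A picture is of the moment at which its call begins: read the wrist's pose just before it. There is no depth.
- sign_off(): hands the job in, once; it reports no verdict.
The state is a dict: "t": time; "q": joint angles; "qvel": joint speeds; "tau": joint torques, N m; "ee_pos": TCP position; "ee_rot": TCP orientation; "wrist_force": force on the tool from outside, world axes, zero at the start; "torque": the same for the moment, N m; "opening": opening from 0.0 (shut) to 1.0 (fully open).
Only numpy, scipy, OpenCV 4.12 (cv2) and the standard library are available. Lean on these libraries where they do the work, as an engineer would, in place of code of your own. Each camera call takes 0.05 s, during which the arm holds its last target.

## Task

The electrode arm has been left hanging over the white buffer bottle: take it by its bar, not by the delicate electrode, and swing it until the electrode is well clear, more than 12 cm from the middle of the bottle. Then unscrew the tight teal cap counter-clockwise while the square holder braces the bottle, stop turning once the threads let go (about a third of a turn, half a turn at the very most), and lift the cap straight up without pulling the bottle out of its holder. Finish while still holding the cap in the gripper, level and centred just above the open mouth, 1 to 2 cm clear of the lip; leave the tip box, tube rack and beaker where they are.

Things in the scene. Friction and masses are not known exactly. Their poses are not given: they have to be found in the camera images.
- bottle: White opaque plastic bottle, square body 66 x 66 mm and 82 mm high, shoulder to 92 mm, round threaded neck (50 mm across the threads) up to the lip at 112 mm; 0.35 to 0.6 kg. It stands loose in the holder's square pocket, which keeps it from turning (1.75 mm play each side). Origin: centre of its underside, z up, x and y square to its sides.
- bottle_lip (a point): Centre of the bottle's mouth, in the plane of the lip, 112 mm above the bottle's underside. Its z is the bottle's z.
- cap: Teal ribbed round screw cap, 58 mm outside diameter, 22.7 mm high, 35 g. Origin: centre of the skirt's lower edge, z up. Screwed down at the start: origin 15 mm below the lip, 4 mm above the shoulder. Tight on a springy seal: 0.2 to 0.4 N m to turn, easing once it has risen about 1 mm. May be turned in one grasp or several.
- cap_top (a point): Centre of the cap's flat top, 22.7 mm above its lower edge. Right-hand thread, three starts: turned counter-clockwise seen from above the cap rises 3.6 mm per rad (1.5 mm up-and-down play). The threads let go after 1.85 to 2.0 rad (about 110 degrees, 7 mm up) from the start; then it lifts straight off. Pulled up earlier, it takes the bottle along.
- cap_mark (a point): Outer end of the white pointer line on the cap's top edge, 29 mm from the cap's axis: shows how far the cap has been turned. At the start it lies at -2.2 rad (-126 degrees) about z from the bottle's x axis; after 2.2 rad of unscrewing it points along the bottle's +x.
- holder: Blue-grey bottle holder screwed to the bench: foot 120 x 104 mm and 8 mm thick, with a square pocket 69.5 mm wide inside, walls 5 mm thick and up to 50 mm above the bench. Origin: centre of its underside on the bench; the pocket floor is 8 mm above it. Its position and yaw vary.
- swing_arm (a joint): Angle of the electrode arm about its upright post, rad. 0: the bar points along the stand's -y; positive is counter-clockwise seen from above; range -1.9 to 1.9. It starts between -0.12 and 0.12, with the electrode over the cap. Stiff (0.2 N m, under 3 N at the grip point) and it stays where it is left. Swung positive it goes to the side of the bottle away from the robot.
- bar_hinge (a point): On the axis of the arm's hinge, at the middle height of the bar, 235 mm above the bench. The post under it is 12 mm thick and ends 25 mm above this point; round collar 28 mm across.
- bar_grip (a point): Point in the middle of the light grey bar of the arm, 115 mm out from the hinge axis and 235 mm above the bench. The bar is 14 mm wide and 18 mm high there, level, pointing from the hinge to the electrode, free from 16 mm to 180 mm from the axis. Its axes turn with the arm: y points along the bar back to the hinge.
- probe: The electrode, upright in a dark 34 x 40 x 22 mm clamp at the end of the arm, 200 mm out from the hinge axis: 12 mm shaft, clear wetting cap 17 mm across with an orange ring at its lower end, black head 19 mm across standing 51 mm above the bar's middle. Delicate: not to be touched. Origin: on its axis at the middle height of the bar, z up.
- probe_tip (a point): Lowest point of the electrode with its wetting cap, 145 mm above the bench, about 18 mm over the cap's top.
- stand: Fixed stand of the electrode arm: dark foot 100 x 130 mm, 14 mm thick, steel post. Origin: on the bench under the post's axis; the foot reaches 40 mm to its -y and 90 mm to its +y side. About 200 mm from the bottle, on its +y side.
- tip_box: Pipette tip box, white with a pink lid, 88 x 122 mm, 72 mm high, standing loose on the bench. Origin: centre of its underside. Bystander.
- tube_rack: Yellow rack with six small tubes, 70 x 130 mm, 48 mm high over the tube caps, loose on the bench. Origin: centre of its underside. Bystander.
- beaker: Small glass beaker, 52 mm across the rim, 66 mm high, loose on the bench. Origin: centre of its underside. Bystander.
Mind the look-alikes: they are no part of the job. Of the things like the cap, leave any that is orange; of the rest the smaller one is meant.

How it is judged:
On the way, in this order (a step that is already met when the one before it is completed fails the run):
1. the electrode is swung clear of the bottle, the cap still screwed on (horizontal distance between probe_tip and bottle_lip above 0.12 m and z of bottle in the frame of holder below 0.012 m and angle between bottle's own z axis and vertical below 0.06 rad and z of cap in the frame of bottle_lip below -0.014 m), for 0.2 s.
2. the cap is unscrewed and has come off its thread with the bottle still down in its holder (horizontal distance between probe_tip and bottle_lip above 0.12 m and z of bottle in the frame of holder below 0.012 m and angle between bottle's own z axis and vertical below 0.06 rad and z of cap in the frame of bottle_lip above -0.005 m), for 0.1 s.
At the end, for the whole second after the job is handed in: Electrode over 120 mm from the bottle axis, arm still; bottle raised under 4 mm in its holder and upright (0.06 rad); cap turned under 3.6 rad, gripped, still, off the bottle, its lower edge 4 to 35 mm above the lip, centred within 12 mm, level within 0.2 rad (horizontal distance between probe_tip and bottle_lip above 0.12 m and velocity of joint swing_arm between -0.05 and 0.05 rad/s and z of bottle in the frame of holder below 0.012 m and angle between bottle's own z axis and vertical below 0.06 rad and z of cap in the frame of bottle_lip between 0.004 and 0.035 m and horizontal distance between cap and bottle_lip below 0.012 m and angle between cap's own z axis and vertical below 0.2 rad and x of cap_mark in the frame of bottle above 0.005 m and contact force between cap and the fingers above 1 N and contact force between cap and bottle below 0.1 N and linear speed of cap below 0.02 m/s); the arm keeps its last pose, push and grip.
It fails at once if the bottle is pulled up out of its holder by more than 10 mm (z of bottle in the frame of holder above 0.018 m).
It fails at once if the delicate electrode is touched (more than 2 N) (contact force between probe and anything else above 2 N).
It fails at once if the tip box, tube rack or beaker is moved by more than 15 mm (distance of any of tip_box, tube_rack, beaker from where it was at the start of the episode above 0.015 m).
It also fails if it takes over 51 s, if anything falls off the work surface, if the arm or the gripper's body presses on something with over 40 N, if the wrist force passes 120 N, or if a joint passes its speed limit or range.

## Working session

There is one attempt and no reset: what is moved stays moved. The work goes in short steps, Python scripts to look and compute and a tool call to move; the robot and the scene stay as the last step left them, time stands still between calls to the robot, and variables do not carry over. Pictures are saved under pics/ and viewed, and the job is handed in when it is done.

Besides the shell and the picture viewer there is one more tool, called after ">>>" by a JSON object that holds its "method" and its "body". drive_tool: Moves the arm, as the interface text tells. Its arguments: {"type":"object","properties":{"plan":{"type":"array"},"squeeze":{"type":"number"}},"required":["plan"]}

```bash
ls; mkdir -p pics
python3 - <<'E'
from station import *
import cv2
print(get_obs())
for n in ["scene","side","wrist"]:
    s=snapshot(n); cv2.imwrite(f"pics/{n}0.png",s["image"][:,:,::-1])
    print(n,s["camera_matrix"],s["D"],s.get("cam_to_world",s.get("hand_eye")))
E
```

```text
pics
{'t': 0.0, 'q': array([ 1.12798849e+00,  3.20279823e-01,  1.56568564e+00, -1.10378978e-05,
        1.25742304e+00, -1.99664754e-02]), 'qvel': array([ 0.00198494,  0.00093773,  0.00137582,  0.00104254,  0.0016966 ,
       -0.00060729]), 'tau': array([-5.19133064e-04, -4.15526068e+01, -2.34167826e+01, -1.45823738e-04,
        8.29713070e-03, -5.56537174e-06]), 'ee_pos': array([0.23574075, 0.52394943, 0.24748662]), 'ee_rot': array([-3.13979696e+00, -2.53621388e-05,  2.71875468e+00]), 'wrist_force': array([0.74872038, 0.15599225, 0.08210862]), 'torque': array([ 0.02511378,  0.0408224 , -0.02755645]), 'opening': 0.9972473347630506}
scene [[366.2498875    0.         252.82896257]
 [  0.         366.2498875  187.76813044]
 [  0.           0.           1.        ]] [-0.08439601  0.          0.          0.          0.        ] [[-0.03833484  0.80459487 -0.59258546  0.94156252]
 [ 0.99925826  0.03303604 -0.0197875  -0.03803218]
 [ 0.00365575 -0.59290447 -0.80526451  0.691265  ]
 [ 0.          0.          0.          1.        ]]
side [[414.4879229    0.         260.44689632]
 [  0.         414.4879229  189.39863545]
 [  0.           0.           1.        ]] [-0.14898813  0.          0.          0.          0.        ] [[ 0.99240072 -0.06791505  0.10260777  0.44286122]
 [-0.12199998 -0.65168231  0.74861617 -0.63211546]
 [ 0.01602537 -0.75544537 -0.65501563  0.64647723]
 [ 0.          0.          0.          1.        ]]
wrist [[326.09691583   0.         250.38581211]
 [  0.         326.09691583 192.94903481]
 [  0.           0.           1.        ]] [-0.00622636  0.          0.          0.          0.        ] [[-3.87211854e-04 -9.51650582e-01 -3.07182388e-01  7.85079965e-02]
 [ 9.99999854e-01 -4.84049387e-04  2.39056944e-04  5.35481721e-04]
 [-3.76190126e-04 -3.07182251e-01  9.51650631e-01 -1.25888858e-01]
 [ 0.00000000e+00  0.00000000e+00  0.00000000e+00  1.00000000e+00]]
```

View pics/scene0.png

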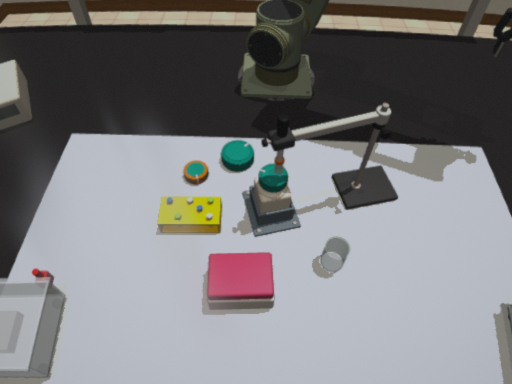

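View pics/side0.png

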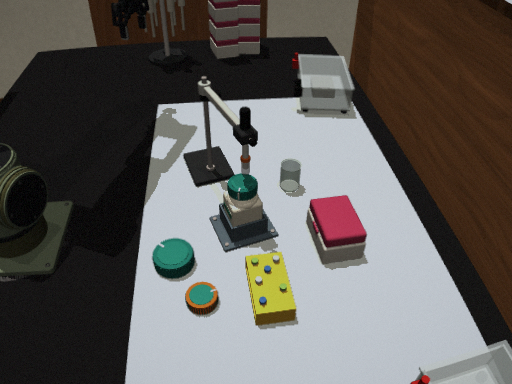

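View pics/wrist0.png

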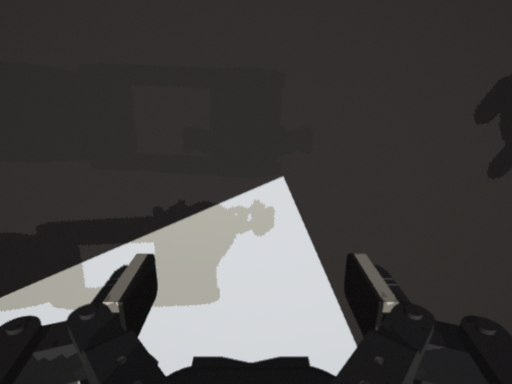

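Run:
```python
import cv2,numpy as np
a=cv2.imread('pics/scene0.png')[90:240,175:400]; b=cv2.imread('pics/side0.png')[70:250,145:300]
cv2.imwrite('pics/c1.png',cv2.resize(a,None,fx=3.5,fy=3.5,interpolation=cv2.INTER_CUBIC))
cv2.imwrite('pics/c2.png',cv2.resize(b,None,fx=3.3,fy=3.3,interpolation=cv2.INTER_CUBIC))
```

```text
(no output)
```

View pics/c1.png

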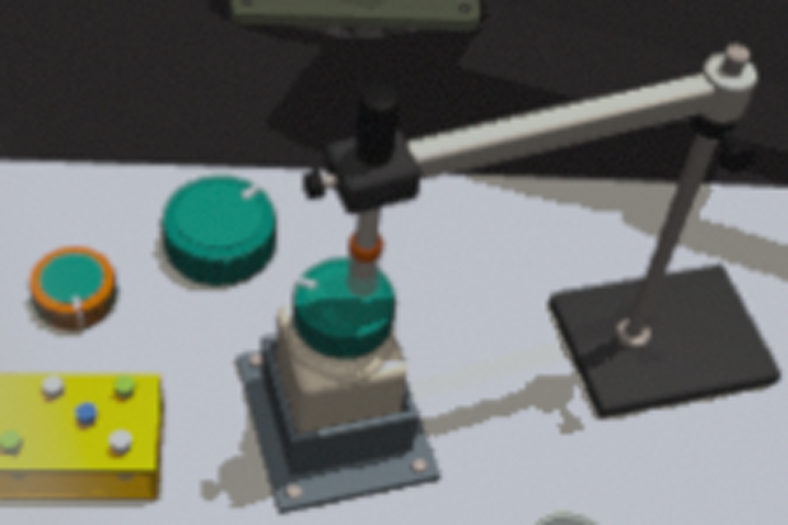

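View pics/c2.png

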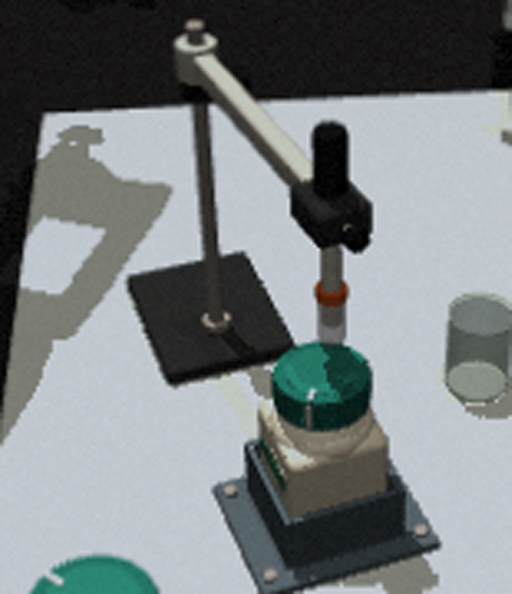

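```bash
cat > h.py <<'E'
from station import *
import cv2,numpy as np
from scipy.spatial.transform import Rotation as R
def cal(n):
    s=snapshot(n); return s
def ray(s,uv,T=None):
    T=s["cam_to_world"] if T is None else T
    p=cv2.undistortPoints(np.array([[uv]],float),s["camera_matrix"],s["D"])[0,0]
    d=T[:3,:3]@np.array([p[0],p[1],1]); return T[:3,3],d/np.linalg.norm(d)
def onz(s,uv,z,T=None):
    o,d=ray(s,uv,T); return o+d*(z-o[2])/d[2]
def tri(rs):
    A=np.zeros((3,3));b=np.zeros(3)
    for o,d in rs:
        P=np.eye(3)-np.outer(d,d);A+=P;b+=P@o
    x=np.linalg.solve(A,b);return x,[np.linalg.norm((np.eye(3)-np.outer(d,d))@(x-o)) for o,d in rs]
def proj(s,P,T=None):
    T=s["cam_to_world"] if T is None else T
    Ti=np.linalg.inv(T); rv=cv2.Rodrigues(Ti[:3,:3])[0]
    return cv2.projectPoints(np.atleast_2d(P).astype(float),rv,Ti[:3,3],s["camera_matrix"],s["D"])[0][:,0]
def wristT(s,o):
    T=np.eye(4);T[:3,:3]=R.from_euler('xyz',o['ee_rot']).as_matrix();T[:3,3]=o['ee_pos'];return T@s['hand_eye']
E
python3 - <<'E'
from h import *
np.set_printoptions(precision=4,suppress=True)
S=snapshot("scene");D=snapshot("side")
c=lambda p:(175+p[0]/3.5-.36,90+p[1]/3.5-.36)
d=lambda p:(145+p[0]/3.3-.35,70+p[1]/3.3-.35)
for n,a,b,z in [("postbase",(634,332),(217,320),.016),("posttop",(738,50),(195,25),.26),("hinge",(730,85),(196,58),.235),
 ("b1",(255,358),(231,490),.009),("b2",(419,465),(421,530),.009),("b3",(293,491),(270,575),.009),
 ("captop",(344,300),(322,378),.1277),("probering",(366,246),(332,293),.165),("headtop",(379,98),(331,130),.286),("mark",(306,282),(311,395),.1277)]:
    x,r=tri([ray(S,c(a)),ray(D,d(b))]); print(n,x,r,onz(S,c(a),z)[:2],onz(D,d(b),z)[:2])
E
```

```text
postbase [0.4286 0.1826 0.0197] [np.float64(0.0003686591572873614), np.float64(0.0003686591572874327)] [0.4254 0.184 ] [0.4287 0.1869]
posttop [0.4282 0.1819 0.2596] [np.float64(0.0008874638630482527), np.float64(0.0008874638630481423)] [0.4275 0.1824] [0.4287 0.1792]
hinge [0.4273 0.1849 0.2348] [np.float64(0.0009667413068005511), np.float64(0.0009667413068004058)] [0.4262 0.1855] [0.4278 0.1826]
b1 [ 0.4517 -0.053   0.048 ] [np.float64(0.026055366616469643), np.float64(0.02605536661646978)] [ 0.4518 -0.0666] [0.432  0.0121]
b2 [ 0.5393  0.022  -0.0205] [np.float64(0.03021908262498336), np.float64(0.03021908262498349)] [0.5292 0.0387] [ 0.5514 -0.0369]
b3 [ 0.4768 -0.0238 -0.0672] [np.float64(0.03026674868101604), np.float64(0.030266748681016042)] [ 0.5507 -0.0387] [ 0.453  -0.0649]
captop [ 0.4912 -0.0136  0.1224] [np.float64(0.00033541656959845537), np.float64(0.00033541656959839514)] [ 0.495  -0.0137] [ 0.4909 -0.0203]
probering [ 0.4984 -0.0046  0.1779] [np.float64(0.000339057687497151), np.float64(0.00033905768749717044)] [ 0.4868 -0.0036] [0.5001 0.0123]
headtop [ 0.499  -0.0047  0.284 ] [np.float64(0.00024061153644494362), np.float64(0.0002406115364449225)] [ 0.5015 -0.005 ] [ 0.4986 -0.0078]
mark [ 0.4832 -0.0352  0.1281] [np.float64(2.491799793632839e-05), np.float64(2.4917997936221664e-05)] [ 0.4829 -0.0352] [ 0.4832 -0.0348]
```

Cap candidates in the scene picture: the teal cap on the bottle (273,178), a larger loose teal lid (237,155) and an orange-rimmed one (196,172). The smaller non-orange one is the cap on the bottle, and the enlarged crops confirm it. The bottle is at about (0.491, -0.0135) with yaw 0.28. The hinge is at (0.428, 0.183) and the bar points at -69°.

>>> {"method": "drive_tool", "body": {"plan": [[[0, 0, 0, -3.6, -2.85, -1.9, 0], [0, 0, 0, -3.6, -2.85, -1.9, 0], [0, 0, 0, -3.6, -2.85, -1.9, 0], [0, 0, 0, -3.6, -2.85, -1.9, 0], [0, 0, 0, -3.6, -2.85, 0, 0], [0, 0, 0, -3.6, -2.85, 0, 0], [0, 0, 0, -3.6, -2.85, 0, 0], [0, 0, 0, -3.6, -2.85, 0, 0]]], "squeeze": 40}}

```text
t: 1.05
ee_pos: [0.4054, 0.1965, 0.3245]
ee_rot: [3.141, 0.0, 2.719]
wrist_force: [1.5, 1.0, 0.3]
opening: 1.005
```

>>> {"method": "drive_tool", "body": {"plan": [[[0, 0, 8, -3.6, -2.85, 0, 0], [0, 0, 8, 0, 0, 0, 0], [0, 0, 8, 0, 0, 0, 0], [0, 0, 8, 0, 0, 0, 0], [0, 0, 8, 0, 0, 0, 0], [0, 0, 5, 0, 0, 0, 0], [0, 0, 0, 0, 0, 0, 0]]]}}

```text
t: 1.75
ee_pos: [0.426, 0.1575, 0.3242]
ee_rot: [-3.141, -0.0, 1.934]
wrist_force: [-1.2, 0.4, 0.1]
opening: 1.001
```

>>> {"method": "drive_tool", "body": {"plan": [[[0, 0, 0, -4.6, 0.55, 0, 0], [0, 0, 0, -4.6, 0.5, 0, 0], [0, 0, 0, 0, 0, 0, 0], [0, 0, 0, 0, 0, 0, 0]]]}}

```text
t: 2.15
ee_pos: [0.4687, 0.0746, 0.3241]
ee_rot: [-3.141, -0.001, 1.933]
wrist_force: [-0.5, 0.3, -0.2]
opening: 0.998
```

Run:
```python
from h import *
o=get_obs();s=snapshot("wrist");T=wristT(s,o)
im=s["image"][:,:,::-1].copy()
h=np.array([.428,.183,.235]);u=np.array([.354,-.936,0]);
for r in (0,.05,.115,.2):
    p=proj(s,h+u*r,T)[0];print(r,p);cv2.circle(im,tuple(int(v) for v in p),3,(0,0,255),1)
print(o['ee_pos'],o['q'])
cv2.imwrite('pics/w1.png',im)
```

```text
0 [249.94040002  23.01129161]
0.05 [249.99009908 109.67777913]
0.115 [250.04524702 205.22470111]
0.2 [250.10473051 307.56797684]
[0.46868924 0.07464824 0.32405481] [ 1.33324673e-01  1.18068455e-01  1.64056548e+00  6.17785771e-04
  1.38367982e+00 -2.28530644e-01]
```

View pics/w1.png

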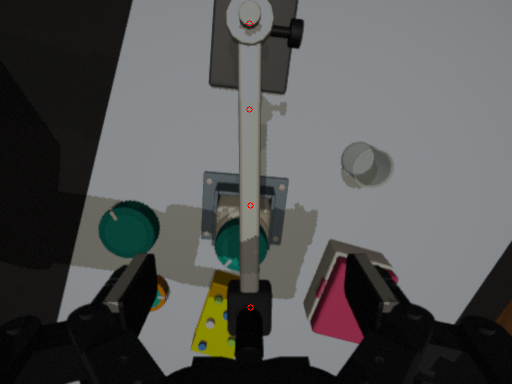

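>>> {"method": "drive_tool", "body": {"plan": [[[0, 0, 0, 0, 0, 3.5, 0], [0, 0, 0, 0, 0, 3.5, 0], [0, 0, 0, 0, 0, 2.1, 0], [0, 0, 0, 0, 0, 0, 200], [0, 0, 0, 0, 0, 0, 255], [0, 0, 0, 0, 0, 0, 255], [0, 0, 0, 0, 0, 0, 255], [0, 0, 0, 0, 0, 0, 255]]], "squeeze": 40}}

```text
t: 3.0
ee_pos: [0.4689, 0.0753, 0.2345]
ee_rot: [3.14, 0.0, 1.934]
wrist_force: [-3.6, 0.3, 11.3]
opening: 0.157
```

>>> {"method": "drive_tool", "body": {"plan": [[[0, 0, 0, 0, 0, 0, 255], [0, 0, 0, 0, 0, 0, 255]]]}}

```text
t: 3.2
ee_pos: [0.4689, 0.0753, 0.2345]
ee_rot: [3.14, 0.0, 1.934]
wrist_force: [-1.6, -0.0, 6.0]
opening: 0.154
```

>>> {"method": "drive_tool", "body": {"plan": [[[0, 0, -2, 0, 0.4, 0, 255], [0, 0, -4, 0.02, 0.8, 0, 255], [0, 0, -5, 0.04, 1.0, 0, 255], [0, 0, -5, 0.04, 1.0, 0, 255]]]}}

```text
t: 3.6
ee_pos: [0.4967, 0.0908, 0.2344]
ee_rot: [3.141, -0.001, 2.215]
wrist_force: [-3.7, 2.5, 6.9]
opening: 0.158
```

>>> {"method": "drive_tool", "body": {"plan": [[[0, 0, -6, 0.06, 1.2, 0, 255], [0, 0, -6, 0.06, 1.2, 0, 255], [0, 0, -6, 0.06, 1.2, 0, 255], [0, 0, -6, 0.06, 1.2, 0, 255], [0, 0, -6, 0.06, 1.2, 0, 255], [0, 0, -6, 0.06, 1.2, 0, 255], [0, 0, -4, 0.03, 0.8, 0, 255], [0, 0, -2, 0, 0.4, 0, 255]]]}}

```text
t: 4.4
ee_pos: [0.5404, 0.1607, 0.2345]
ee_rot: [3.141, -0.0, 2.948]
wrist_force: [-3.4, 0.2, 6.0]
opening: 0.156
```

>>> {"method": "drive_tool", "body": {"plan": [[[0, 0, 0, 0, 0, 0, 255], [0, 0, 0, 0, 0, 0, 255], [0, 0, 0, 0, 0, 0, 0], [0, 0, 0, 0, 0, 0, 0], [0, 0, 0, 0, 0, 0, 0], [0, 0, 0, 0, 0, 0, 0]]]}}

```text
t: 5.0
ee_pos: [0.5408, 0.1597, 0.2331]
ee_rot: [-3.141, -0.0, 2.945]
wrist_force: [0.0, -0.7, 0.1]
opening: 0.829
```

Run:
```python
from h import *
print(get_obs()['ee_pos'],get_obs()['ee_rot'])
a=snapshot("scene")["image"];b=snapshot("wrist")["image"]
cv2.imwrite('pics/s2.png',a[:,:,::-1]);cv2.imwrite('pics/w2.png',b[:,:,::-1])
```

```text
[0.5407708  0.15969736 0.23306321] [-3.14138169e+00 -2.29321576e-04  2.94546388e+00]
```

View pics/s2.png

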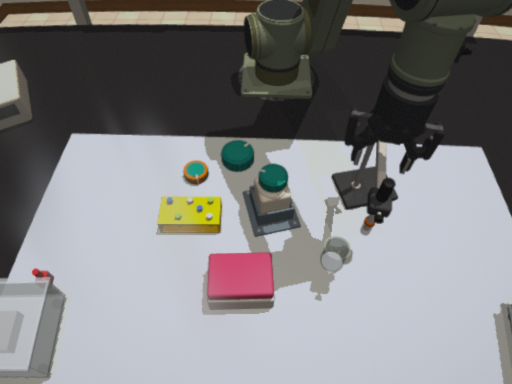

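View pics/w2.png

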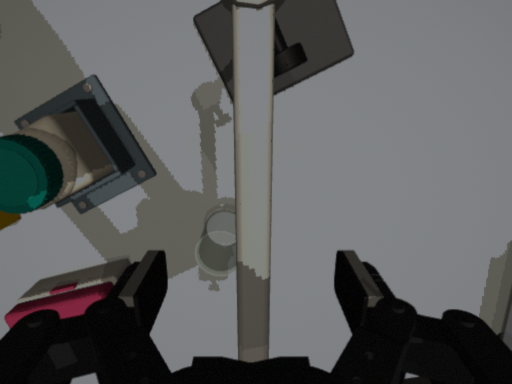

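>>> {"method": "drive_tool", "body": {"plan": [[[0, 0, 0, 0, 0, -3, 0], [0, 0, 0, 0, 0, -5, 0], [0, 0, 0, 0, 0, -2, 0], [0, 0, 0, 0, 0, 0, 0]]]}}

```text
t: 5.5
ee_pos: [0.5422, 0.1602, 0.3372]
ee_rot: [3.138, 0.007, 2.946]
wrist_force: [0.1, -0.6, -0.0]
opening: 1.001
```

Run:
```python
from h import *
from scipy.optimize import minimize
th=np.linspace(0,2*np.pi,60)
def hull(s,x,y,z=.105,T=None):
    P=np.vstack([np.c_[x+.029*np.cos(th),y+.029*np.sin(th),np.full(60,zz)] for zz in (z,z+.0227)])
    return cv2.convexHull(proj(s,P,T).astype(np.float32))
S=[snapshot("scene"),snapshot("side")]
M=[]
for i,s in enumerate(S):
    im=s["image"]; hsv=cv2.cvtColor(im,cv2.COLOR_RGB2HSV)
    m=((hsv[...,0]>75)&(hsv[...,0]<98)&(hsv[...,1]>130)).astype(np.uint8)
    n,l,st,c=cv2.connectedComponentsWithStats(m)
    p=proj(s,[.491,-.0135,.117])[0]
    k=min((j for j in range(1,n) if st[j,4]>60),key=lambda j:np.hypot(*(c[j]-p)))
    print(i,st[k],c[k],p); M.append(cv2.convexHull(np.argwhere(l==k)[:,::-1].astype(np.int32)))
def render(h):
    m=np.zeros((384*4,512*4),np.uint8);cv2.fillConvexPoly(m,np.round(h*4+1.5).astype(np.int32),1);return m
def rm(h):
    m=np.zeros((384,512),np.uint8);cv2.fillConvexPoly(m,h,1);return cv2.resize(m,None,fx=4,fy=4,interpolation=cv2.INTER_NEAREST)
R_=[rm(h) for h in M]
def cost(p,idx=(0,1)): return sum(np.count_nonzero(render(hull(S[i],*p))!=R_[i])/16 for i in idx)
for idx in ((0,1),(0,),(1,)):
    r=minimize(cost,[.491,-.0135],args=(idx,),method='Nelder-Mead',options=dict(initial_simplex=[[.491,-.0135],[.495,-.0135],[.491,-.0095]]))
    print(idx,r.x,r.fun)
o=get_obs();print(o['ee_pos'],o['q'])
```

```text
0 [260 165  27  27 579] [273.14507772 177.84974093] [272.76270156 177.10704919]
1 [228 174  29  26 607] [242.0461285  185.94398682] [242.04749723 186.13453981]
(0, 1) [ 0.4911031 -0.0120873] 184.1875
(0,) [ 0.48894317 -0.01265959] 125.0
(1,) [ 0.49112732 -0.0116889 ] 53.6875
[0.54053026 0.15975567 0.33288199] [ 2.66958982e-01  2.61810976e-01  1.43583275e+00  1.73899413e-05
  1.44431604e+00 -1.10788145e+00]
```

>>> {"method": "drive_tool", "body": {"plan": [[[0, 0, 0, 0.38, -4.47, 0, 0], [0, 0, 0, 0.38, -4.47, 0, 0], [0, 0, 0, 0.38, -4.47, 0, 0], [0, 0, 8.5, 0.37, -4.45, 0, 0], [0, 0, 8.5, 0, 0, 1, 0], [0, 0, 8.5, 0, 0, 1, 0], [0, 0, 8.5, 0, 0, 1, 0], [0, 0, 8.5, 0, 0, 1, 0]]]}}

```text
t: 6.4
ee_pos: [0.49, -0.0126, 0.2908]
ee_rot: [-3.138, -0.003, 2.197]
wrist_force: [-0.9, -0.2, 0.5]
opening: 1.001
```

>>> {"method": "drive_tool", "body": {"plan": [[[0, 0, 8.5, 0, 0, 1, 0], [0, 0, 8.5, 0, 0, 1, 0], [0, 0, 8.5, 0, 0, 0, 0], [0, 0, 8.5, 0, 0, 0, 0], [0, 0, 8.5, 0, 0, 0, 0], [0, 0, 8.5, 0, 0, 0, 0], [0, 0, 8.5, 0, 0, 0, 0], [0, 0, 8.5, 0, 0, 0, 0]]]}}

```text
t: 7.2
ee_pos: [0.49, -0.0124, 0.2711]
ee_rot: [-3.138, 0.002, 1.011]
wrist_force: [-0.3, -0.2, -0.4]
opening: 1.001
```

>>> {"method": "drive_tool", "body": {"plan": [[[0, 0, 8.5, 0, 0, 0, 0], [0, 0, 8.5, 0, 0, 0, 0], [0, 0, 8.5, 0, 0, 0, 0], [0, 0, 0, 0, 0, 0, 0], [0, 0, 0, 0, 0, 0, 0]]]}}

```text
t: 7.7
ee_pos: [0.4905, -0.0123, 0.272]
ee_rot: [-3.14, 0.002, 0.575]
wrist_force: [0.1, -0.6, 0.1]
opening: 0.999
```

Run:
```python
from h import *
o=get_obs();s=snapshot("wrist");T=wristT(s,o)
print(o['ee_pos'],o['ee_rot'],o['q'])
im=cv2.resize(s["image"][:,:,::-1],None,fx=1.5,fy=1.5,interpolation=cv2.INTER_CUBIC)
th=np.linspace(0,2*np.pi,60)
P=np.c_[.491+.029*np.cos(th),-.0125+.029*np.sin(th),np.full(60,.1277)]
for p in proj(s,P,T): cv2.circle(im,tuple(int(v) for v in p*1.5),1,(0,0,255),-1)
c,q=np.cos(.28),np.sin(.28)
for a,b in ((60,52),(-60,52),(-60,-52),(60,-52)):
    X=np.array([.491+(c*a-q*b)/1e3,-.0125+(q*a+c*b)/1e3,.008])
    cv2.circle(im,tuple(int(v) for v in proj(s,X,T)[0]*1.5),3,(0,255,255),-1)
cv2.imwrite('pics/w3.png',im)
```

```text
[ 0.49048723 -0.01233594  0.27200237] [-3.13994361e+00  2.11177761e-03  5.75096319e-01] [-4.86504353e-02  1.72237836e-01  1.70556616e+00  1.10137760e-04
  1.26646596e+00  9.47018170e-01]
```

View pics/w3.png

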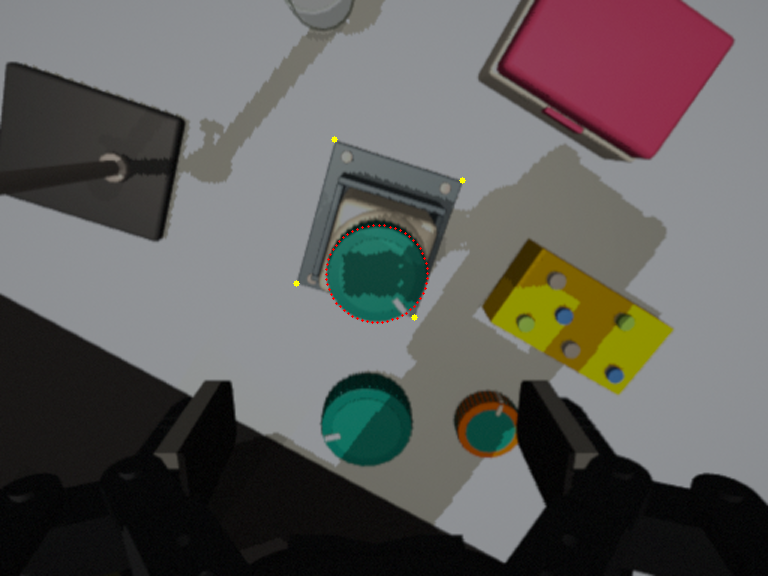

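>>> {"method": "drive_tool", "body": {"plan": [[[0, 0, 0, 0.05, 0.02, 4, 0], [0, 0, 0, 0, 0, 4, 0], [0, 0, 0, 0, 0, 4, 0], [0, 0, 0, 0, 0, 2.5, 0], [0, 0, 0, 0, 0, 0.7, 0], [0, 0, 0, 0, 0, 0, 0], [0, 0, 0, 0, 0, 0, 0]]], "squeeze": 40}}

```text
t: 8.45
ee_pos: [0.4927, -0.0123, 0.1225]
ee_rot: [3.14, -0.002, 0.573]
wrist_force: [-0.1, -0.4, 0.3]
opening: 0.996
```

Run:
```python
from h import *
print(get_obs()['ee_pos'])
a=snapshot("side")["image"][110:260,160:340,::-1];b=snapshot("wrist")["image"][:,:,::-1]
a=cv2.resize(a,None,fx=4,fy=4,interpolation=cv2.INTER_CUBIC)
cv2.imwrite('pics/s4.png',a);cv2.imwrite('pics/w4.png',b)
```

```text
[ 0.49273283 -0.01231089  0.12247083]
```

View pics/s4.png

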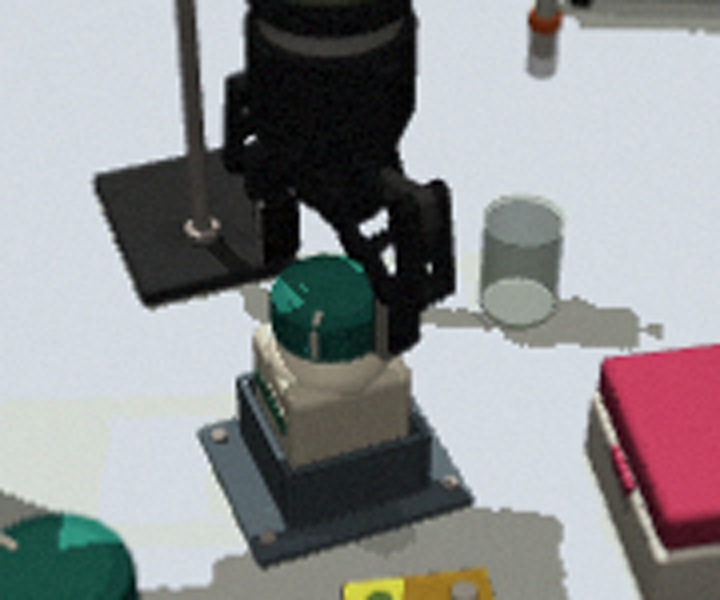

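View pics/w4.png

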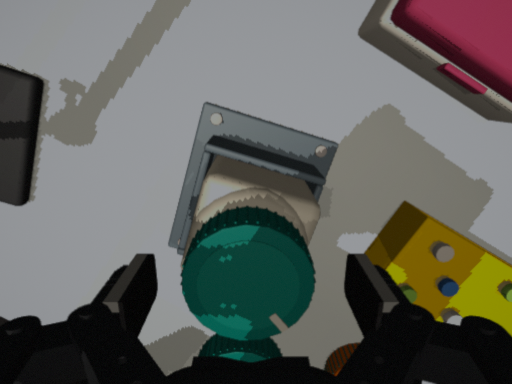

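>>> {"method": "drive_tool", "body": {"plan": [[[0, 0, 0, -0.14, -0.1, 0, 0], [0, 0, 0, 0, 0, 0.05, 60], [0, 0, 0, 0, 0, 0, 120], [0, 0, 0, 0, 0, 0, 255], [0, 0, 0, 0, 0, 0, 255], [0, 0, 0, 0, 0, 0, 255], [0, 0, 0, 0, 0, 0, 255]]], "squeeze": 70}}

```text
t: 9.25
ee_pos: [0.4902, -0.0123, 0.1216]
ee_rot: [3.141, -0.001, 0.572]
wrist_force: [-1.5, -1.0, 5.1]
opening: 0.655
```

Run:
```python
from h import *
o=get_obs()
for k in ('t','ee_pos','ee_rot','wrist_force','torque','opening','q'):print(k,np.round(o[k],4))
a=snapshot("side")["image"][110:260,160:340,::-1];b=snapshot("wrist")["image"][:,:,::-1]
a=cv2.resize(a,None,fx=4,fy=4,interpolation=cv2.INTER_CUBIC)
cv2.imwrite('pics/s5.png',a);cv2.imwrite('pics/w5.png',b)
```

```text
t 9.25
ee_pos [ 0.4902 -0.0123  0.1216]
ee_rot [ 3.1409e+00 -6.0000e-04  5.7220e-01]
wrist_force [-1.4533 -1.0274  5.0759]
torque [-0.0945  0.1792 -0.0207]
opening 0.655
q [-4.8500e-02  3.1040e-01  1.9376e+00 -3.0000e-04  8.9270e-01  9.5030e-01]
```

View pics/s5.png

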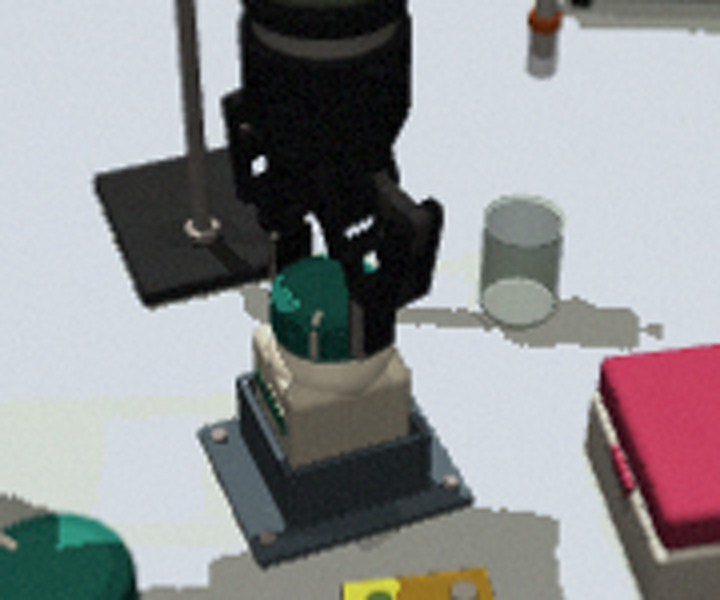

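View pics/w5.png

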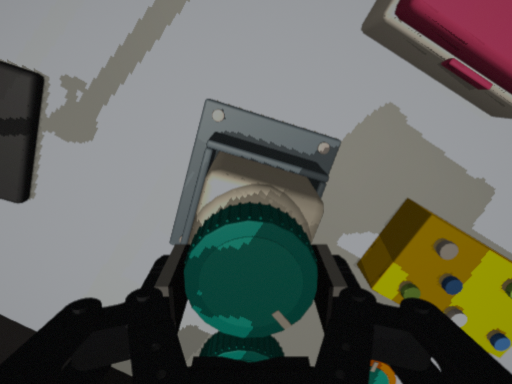

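>>> {"method": "drive_tool", "body": {"plan": [[[0, 0, -4, 0, 0, -0.02, 255], [0, 0, -7, 0, 0, -0.04, 255], [0, 0, -7, 0, 0, -0.04, 255], [0, 0, -7, 0, 0, -0.04, 255], [0, 0, 0, 0, 0, 0, 255]]]}}

```text
t: 9.85
ee_pos: [0.49, -0.0121, 0.1222]
ee_rot: [-3.142, -0.0, 1.008]
wrist_force: [-0.7, -0.1, -0.2]
opening: 0.655
```

```bash
cat > st.py <<'E'
from h import *
import sys
o=get_obs()
for k in ('t','ee_pos','ee_rot','wrist_force','torque','opening'):print(k,np.round(o[k],4))
b=snapshot("wrist")["image"][:,:,::-1]
a=snapshot("side")["image"][110:260,160:340,::-1]
a=cv2.resize(a,None,fx=2.2,fy=2.56,interpolation=cv2.INTER_CUBIC)
cv2.imwrite(f'pics/{sys.argv[1]}.png',np.hstack([b[100:384,100:400],a[:284]]))
E
python3 st.py t1
```

```text
t 9.85
ee_pos [ 0.49   -0.0121  0.1222]
ee_rot [-3.1416e+00 -1.0000e-04  1.0082e+00]
wrist_force [-0.6633 -0.0861 -0.2146]
torque [-0.0213  0.0122 -0.0016]
opening 0.6553
```

View pics/t1.png

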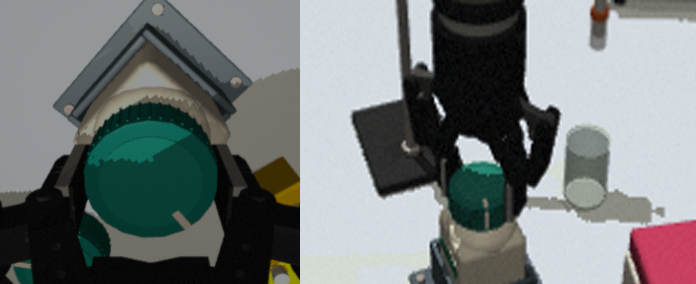

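>>> {"method": "drive_tool", "body": {"plan": [[[0, 0, -7, 0, 0, -0.04, 255], [0, 0, -7, 0, 0, -0.05, 255], [0, 0, -7, 0, 0, -0.05, 255], [0, 0, -7, 0, 0, -0.05, 255], [0, 0, -7, 0, 0, -0.04, 255], [0, 0, -7, 0, 0, -0.04, 255], [0, 0, 0, 0, 0, 0, 255]]]}}

```text
t: 10.65
ee_pos: [0.49, -0.0122, 0.1249]
ee_rot: [-3.142, -0.0, 1.739]
wrist_force: [-0.1, 0.1, 0.2]
opening: 0.654
```

```bash
python3 st.py t2
```

```text
t 10.65
ee_pos [ 0.49   -0.0122  0.1249]
ee_rot [-3.1416e+00 -1.0000e-04  1.7394e+00]
wrist_force [-0.08    0.1286  0.1518]
torque [-0.0221 -0.0506 -0.001 ]
opening 0.6542
```

View pics/t2.png

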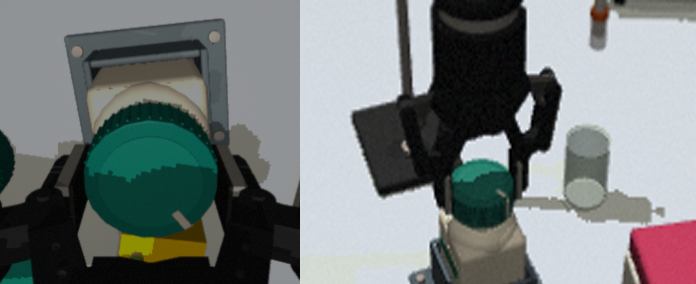

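>>> {"method": "drive_tool", "body": {"plan": [[[0, 0, -7, 0, 0, -0.04, 255], [0, 0, -7, 0, 0, -0.04, 255], [0, 0, -7, 0, 0, -0.05, 255], [0, 0, -7, 0, 0, -0.04, 255], [0, 0, -7, 0, 0, -0.04, 255], [0, 0, -7, 0, 0, -0.05, 255], [0, 0, -7, 0, 0, -0.04, 255], [0, 0, -7, 0, 0, -0.04, 255]]]}}

```text
t: 11.55
ee_pos: [0.4899, -0.0122, 0.1283]
ee_rot: [3.142, -0.0, 2.721]
wrist_force: [-0.1, -0.3, -0.4]
opening: 0.653
```

>>> {"method": "drive_tool", "body": {"plan": [[[0, 0, -2, 0, 0, 0, 255], [0, 0, 0, 0, 0, 0, 255]]]}}

```text
t: 11.75
ee_pos: [0.4899, -0.0122, 0.1283]
ee_rot: [3.142, -0.0, 2.751]
wrist_force: [-0.1, 0.1, -0.1]
opening: 0.656
```

```bash
python3 st.py t3
```

```text
t 11.75
ee_pos [ 0.4899 -0.0122  0.1283]
ee_rot [ 3.1415e+00 -1.0000e-04  2.7512e+00]
wrist_force [-0.1212  0.1373 -0.1143]
torque [ 0.0206 -0.0129  0.0295]
opening 0.6564
```

View pics/t3.png

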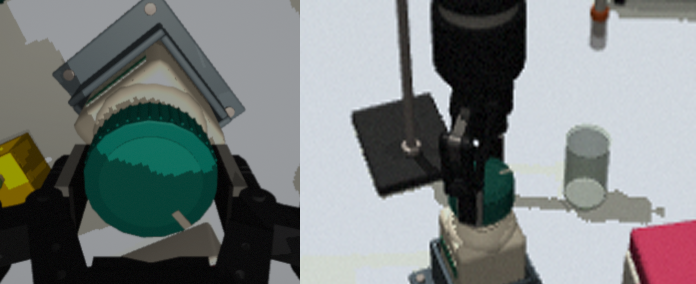

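>>> {"method": "drive_tool", "body": {"plan": [[[0, 0, 0, 0, 0, -0.1, 255], [0, 0, 0, 0, 0, -0.1, 255], [0, 0, 0, 0, 0, -0.1, 255], [0, 0, 0, 0, 0, 0, 255]]]}}

```text
t: 12.25
ee_pos: [0.4901, -0.0122, 0.1315]
ee_rot: [3.141, 0.0, 2.753]
wrist_force: [0.2, 0.3, -0.1]
opening: 0.656
```

>>> {"method": "drive_tool", "body": {"plan": [[[0, 0, 0, 0, 0, -0.2, 255], [0, 0, 0, 0, 0, -0.3, 255], [0, 0, 0, 0, 0, -0.5, 255], [0, 0, 0, 0.07, 0, -0.5, 255], [0, 0, 0, 0, 0, -0.4, 255], [0, 0, 0, 0, 0, -0.1, 255], [0, 0, 0, 0, 0, 0, 255], [0, 0, 0, 0, 0, 0, 255]]]}}

```text
t: 13.05
ee_pos: [0.4892, -0.0119, 0.1512]
ee_rot: [3.142, -0.0, 2.754]
wrist_force: [-0.5, 1.0, -1.0]
opening: 0.655
```

```bash
python3 st.py t4
python3 - <<'E'
from h import *
s=snapshot("side");im=s["image"][:,:,::-1].copy();im=cv2.resize(im[80:260,150:340],None,fx=4,fy=4,interpolation=cv2.INTER_CUBIC)
th=np.linspace(0,2*np.pi,60)
def dr(r,x,y,z,c):
    for p in proj(s,np.c_[x+r*np.cos(th),y+r*np.sin(th),np.full(60,z)],s["cam_to_world"]): cv2.circle(im,tuple(int(v) for v in (p-[150,80])*4+1.5),1,c,-1)
dr(.023,.491,-.0125,.120,(0,0,255))
z=.120+.015; dr(.029,.491,-.0125,z,(0,255,255)); dr(.029,.491,-.0125,z+.0227,(0,255,0))
cv2.imwrite('pics/f.png',im)
E
```

```text
t 13.05
ee_pos [ 0.4892 -0.0119  0.1512]
ee_rot [ 3.1416e+00 -2.0000e-04  2.7537e+00]
wrist_force [-0.5122  0.9956 -0.9743]
torque [ 0.014   0.0227 -0.0589]
opening 0.6554
```

View pics/f.png

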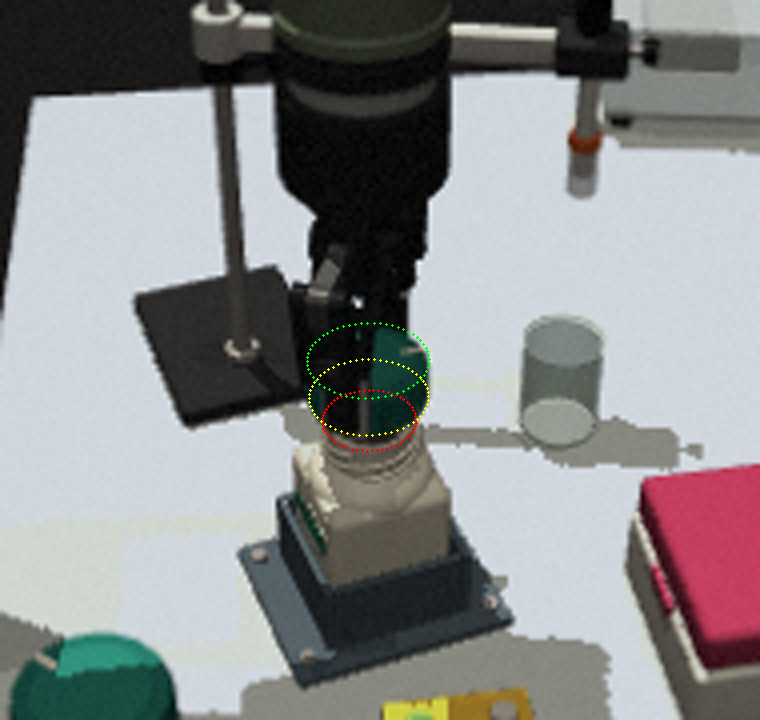

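View pics/t4.png

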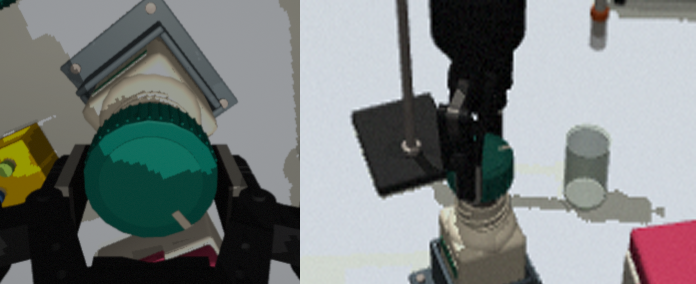

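>>> {"method": "drive_tool", "body": {"plan": [[[0, 0, 0, -0.1, 0, 0, 255], [0, 0, 0, 0, 0, 0, 255], [0, 0, 0, 0, 0, 0, 255], [0, 0, 0, 0, 0, 0, 255]]]}}

```text
t: 13.6
ee_pos: [0.4902, -0.0123, 0.1513]
ee_rot: [3.142, -0.0, 2.754]
wrist_force: [-0.2, -0.2, -0.7]
opening: 0.656
```

Run:
```python
from station import *
import numpy as np
o=get_obs();print(o['ee_pos'],o['wrist_force'],o['opening'],np.abs(o['qvel']).max())
print(sign_off())
```

```text
[ 0.4902301  -0.01227016  0.15126446] [-0.18305023 -0.23376989 -0.70436163] 0.6562993463930079 0.00211505620529953
the job is handed in; nothing more can be done
None
```

The job is handed in at about 13.6 s of the 51 s allowed. No verdict was reported, so the points below are my own checks.

- **Electrode arm:** I held it by its bar and swung it about 58° to the side away from the robot. By my estimate the electrode is about 0.2 m from the bottle axis.
- **Cap:** I turned it counter-clockwise 2.18 rad (about 125°) in one grasp. That is a little past the 110° where the threads let go, and well under half a turn. The pointer line did not shift in the wrist view, so the cap did not slip in the gripper.
- **Lift:** I raised the cap straight up with almost no wrist force (about 0.1 N at first, 0.7 N at the end). The side view shows the bottle still down in its holder.
- **Final pose:** The cap is still gripped, level and at rest. Its lower edge is about 15 mm above the lip, and it is centred within about 1 mm of my estimate of the bottle axis.

One correction late on: a small centring shift during the lift went the wrong way, by about 1 mm. I corrected it before handing in. In the last views I took, just before that correction, the tip box, rack and beaker stood where they started. No check failed.

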